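# Sort the vials and the bottle after passing on fly stocks

## Task

Put the four vials and the bottle that stand in a row before the robot away, each with its own kind: stand the two stoppered vials in the free holes of the rack that already holds a stoppered vial, the two open vials in the free holes of the rack that already holds an open one, and the bottle in the free half of the grey tray beside the bottle there. Everything must stand upright on the floor of its rack or tray; leave the flat round dish and the tweezers where they lie. The stock of vials at the left end of the bench is no part of this.

Things in the scene. Friction and masses are not known exactly. Their poses are not given: they have to be found in the camera images.
- stoppered_vial_1: loose glass vial with a tan stopper, standing free in the row before the robot, 116 mm tall in all; tube 26 mm across, stopper up to 29 mm across from 76 mm up; 28 g. Origin: centre of the underside, z along the tube. Grip the tube 45 to 75 mm above its foot, from above. Like the other stoppered vial; either free hole will do
- stoppered_vial_2: loose glass vial with a tan stopper, standing free in the row before the robot, 113 mm tall in all; tube 26 mm across, stopper up to 29 mm across from 76 mm up; 28 g. Origin: centre of the underside, z along the tube. Grip the tube 45 to 75 mm above its foot, from above. Like the other stoppered vial; either free hole will do
- open_vial_1: loose glass culture vial without a stopper, a plain clear tube open at the top, 26 mm across and 95 mm tall, about 28 g (rigid; grip it from outside). Origin: centre of the underside, z along the tube. Starts standing free in the row before the robot. Like the other open vial, and it may go in either free hole
- open_vial_2: loose glass culture vial without a stopper, a plain clear tube open at the top, 26 mm across and 95 mm tall, about 28 g (rigid; grip it from outside). Origin: centre of the underside, z along the tube. Starts standing free in the row before the robot. Like the other open vial, and it may go in either free hole
- bottle: loose clear glass bottle with a black screw cap (the cap does not turn), 122 mm tall, body 58 mm across up to 108 mm (shoulder included); cap 31 mm across, its side from 108 to 122 mm above the foot; about 0.3 kg. Origin: centre of the underside, z up. Starts standing free in the row before the robot. Grip it by the cap from above, fingertips above 108 mm
- culture_rack: white rack, fixed, 66 x 170 x 36 mm, long side along its y; origin: centre of the underside, z up. Base plate, its top at z = 6 mm, on which vials stand; deck at z = 30 to 36 mm with three 42 mm round holes at x = 0, y = -52, 0, +52 mm. The two racks differ only in what stands in them: this one has a stoppered vial (116 mm to its top, fast) at y = +52 mm; y = 0 and -52 mm are free
- wash_rack: white rack, fixed, 66 x 170 x 36 mm, long side along its y; origin: centre of the underside, z up. Base plate, its top at z = 6 mm, on which vials stand; deck at z = 30 to 36 mm with three 42 mm round holes at x = 0, y = -52, 0, +52 mm. The two racks differ only in what stands in them: this one has an open vial (101 mm to its top, fast) at y = -52 mm; y = 0 and +52 mm are free
- spill_tray: grey plastic tray, fixed to the worktop, 104 x 176 mm, rim 26 mm high; walls 3 mm, floor at z = 3 mm. Long side along its own y. Origin: centre of the underside, z up. A clear bottle (64 mm across, 120 mm to its top, fast in the tray) already stands in it at y = +43 mm; the other half, round y = -43 mm, is free
- petri_dish: bystander: loose flat round dish, 61 mm across, 16 mm high, lying at the left of the work. Origin: centre of the underside. Not to be moved
- tweezers: bystander: loose steel tweezers, 115 x 12 x 9 mm, lying at the right of the work, long side along their own x. Origin: centre of the underside. Not to be moved
There are look-alikes about, which are no part of the job. What is shaped like the open_vial_2 but purple or red is not meant.

How it is judged:
By the outcome, as a careful person would: the job done as asked, in the order asked, and still so for the second after the job is handed in, with the robot touching nothing.
It also fails if it takes over 136 s, if anything falls off the work surface, if the arm or the gripper's body presses on something with over 40 N, if the wrist force passes 120 N, or if a joint passes its speed limit or range.

## Robot

A 7-joint arm with a two-finger parallel gripper is mounted at the origin on a cart in front of the work surface, level with it; the furniture and walls round the work are solid. World frame = base frame: x ahead of the robot, y to its left, z up, the work surface at z = 0. Lengths are in m, angles in rad, forces in N, time in s.
With the tool pointing down it reaches from about 0.35 to 0.9 m from the base axis. Payload 8.1 kg.
Tool frame: the origin (TCP) lies on the front face of the gripper's body, between the roots of the fingers; the fingertips stand 66 mm ahead of it and the grasp point (between the pads) lies 47 mm ahead of it (arm.finger_overhang is the distance from the TCP to the fingertips, in m); z points along the fingers, y is the line along which they close (so a half turn about z gives the same grasp; the last joint's range is limited). The gripper opens to 92 mm and grips with 3 to 60 N. Pads are 19 mm wide; open, the fingers measure 130 mm over their backs; the gripper's body (75 mm by 190 mm) begins 47 mm behind the grasp point.
Start: joints at [-1.369, 0.434, 0.025, 1.573, -0.012, 1.134, -0.075], TCP at [0.188, 0.596, 0.292] pointing down, gripper open.
Joint ranges: [-2.62, 2.62], [-0.44, 2.09], [-1.27, 1.32], [0.08, 2.57], [-1.32, 4.46], [0.12, 2], [-2.74, 2.74]. Speed limits (rad/s): [2.22, 2.22, 3.01, 3.01, 3.14, 3.14, 3.14].

## Interface

Orientations are given as a rotation vector (axis times angle).
In Python, from cell import readout, cams, workorder, spotter, arm gives the robot as it stands.
- The arm moves only by the tool tcp_steps, called after ">>>" as a command line: name --argument value ..., lists and objects as JSON in quotes. Schema: {"type":"object","properties":{"moves":{"type":"array","items":{"type":"number"},"minItems":5,"maxItems":50},"clamp_n":{"type":"number"},"only":{"type":"string"},"quiet":{"type":"boolean"},"lines":{"type":"string"}},"required":["moves"],"additionalProperties":false}. moves is one flat list of numbers that holds 1 to 10 rows one after another, with no inner brackets; each row has 5 numbers: dx, dy, dz in m, then a turn about the tool's z in rad, then the opening from 0.0 (shut) to 1.0 (fully open); each row shifts and turns the commanded pose from where the row before left it, along the tool's axes as they then stand; what a row does not reach is not made up. A row lasts 1/10 s, in which the tool goes at most 0.05 m and 0.15 rad, less where a joint would pass 70% of its speed; a pose out of reach is approached as far as the arm can. The fingers move at their own pace and stop on an object; clamp_n is the grip in N (left out, the last holds). Time passes only in rows, so rows that do not move let the fingers close. The tool returns the time, the measured TCP pose, the force, the opening and the grip force at its end. only (a regular expression) keeps the lines of the reply that match it, lines (a string "A,B") keeps lines A to B, and quiet returns only ok. Input that does not fit is refused with a message, and nothing moves.
- readout.observe(): the state, without advancing time (a new reading comes with each control period).
- cams.get_image(name): name is "scene" or "top" or "wrist"; returns a dict with "image" (400x640x3 uint8, blue, green, red), "fx", "fy", "cx", "cy" (pixels), "cam_to_world" (4x4, takes a point from camera to world coordinates); the wrist camera has in their place "mount" (4x4, takes a point from camera to tool coordinates, whose origin is the TCP and whose axes are the flange's). Camera axes: x right, y down, z forward; pixel columns grow to the right and rows downward; lengths in m; the calibration is good to about 2 mm. A picture is of the moment at which its call begins: read the wrist's pose just before it. There is no depth.
- workorder.sign_off(): hands the job in; it is judged then, once.
Trained networks look in a picture, given as the dict that the camera call returned (one of the last four; its "shot" number tells which), for a name from the list of things; names that differ only in an ending like _2 or _b are one class to them, and where a whole thing is asked for, a point or a joint stands for the part that bears it (a point fixed in the world has none). Each returns a list of dicts, best first, with "score" (0 to 1); they miss things now and then, are a little off and sometimes report something else, mostly with a low value. They report only what shows in the picture. A call takes as long as a camera call. They do not tell look-alikes from the thing itself.
- spotter.boxes_of(picture, name): "centre" ([x, y, z] in m, in the coordinates of the camera as it stood for that picture, good to about 4 mm: the middle of the surface that is visible of it).
The state is a dict: "clock": time; "joints": joint angles; "dq": joint speeds; "joint_efforts": joint torques, N m; "position": TCP position; "ee_rot": TCP orientation; "force": force on the tool from outside, world axes, zero at the start; "ft_torque": the same for the moment, N m; "width": opening from 0.0 (shut) to 1.0 (fully open); "gripper_force": force on a finger pad.
Only numpy, scipy, OpenCV 4.12 (cv2) and the standard library are available. Lean on these libraries where they do the work, as an engineer would, in place of code of your own. Each camera call takes 0.05 s, during which the arm holds its last target. There are 200 camera calls.

## Working session

There is one attempt and no reset: what is moved stays moved. The work goes in short steps, Python scripts to look and compute and a tool call to move; the robot and the scene stay as the last step left them, time stands still between calls to the robot, and variables do not carry over. Pictures are saved under pics/ and viewed, at most 14 in all, crops included, and the job is handed in when it is done.

```bash
ls; mkdir -p pics
```

Create h.py:
```python
import numpy as np, cv2
from cell import readout, cams, workorder, spotter, arm
from scipy.spatial.transform import Rotation as R
def T(pic,st=None):
    if 'cam_to_world' in pic: return np.array(pic['cam_to_world'])
    M=np.eye(4); M[:3,:3]=R.from_rotvec(st['ee_rot']).as_matrix(); M[:3,3]=st['position']
    return M@np.array(pic['mount'])
def find(pic,name,st=None):
    M=T(pic,st); out=[]
    for d in spotter.boxes_of(pic,name):
        c=np.array(d['centre']); w=M[:3,:3]@c+M[:3,3]
        out.append((round(d['score'],2),w.round(3).tolist(),[int(pic['fx']*c[0]/c[2]+pic['cx']),int(pic['fy']*c[1]/c[2]+pic['cy'])]))
    return out
def px(pic,u,v,z,st=None):
    M=T(pic,st); r=M[:3,:3]@np.array([(u-pic['cx'])/pic['fx'],(v-pic['cy'])/pic['fy'],1.]); o=M[:3,3]
    return (o+r*(z-o[2])/r[2]).round(4)
```

Run:
```python
from h import *
s=readout.observe();print(s)
for n in('scene','top'):
    p=cams.get_image(n);cv2.imwrite(f'pics/{n}0.png',p['image']);print(n,p['fx'],np.array(p['cam_to_world']).round(3).tolist())
    for k in('stoppered_vial_1','open_vial_1','bottle','culture_rack','wash_rack','spill_tray','petri_dish','tweezers'):print(k,find(p,k))
```

```text
pics
{'clock': 0.0, 'joints': array([-1.3686226 ,  0.43521886,  0.02495455,  1.57409322, -0.0116111 ,
        1.1339665 , -0.07514359]), 'dq': array([-0.00157178, -0.00036829, -0.00010091, -0.00080605,  0.00046093,
       -0.00096555, -0.00039937]), 'joint_efforts': array([ 3.66086817e-05, -6.67846227e+01,  9.84453522e-01, -3.14441299e+01,
       -6.07317151e-02,  4.32168797e-02,  1.88557487e-04]), 'position': array([0.18746095, 0.5958058 , 0.29144872]), 'ee_rot': array([-4.77026963e-01, -3.10505074e+00,  2.41405581e-03]), 'force': array([-0.39067687,  0.44131755, -0.31761142]), 'ft_torque': array([0.00351129, 0.0922644 , 0.00031207]), 'gripper_force': 0.0, 'width': 0.9992015426004721}
scene 428.4617990870434 [[0.499, -0.671, 0.548, -0.117], [-0.866, -0.374, 0.331, -0.385], [-0.017, -0.64, -0.768, 0.942], [0.0, 0.0, 0.0, 1.0]]
stoppered_vial_1 [(0.76, [0.408, 0.285, 0.072], [211, 185]), (0.46, [0.659, -0.004, 0.037], [347, 173])]
open_vial_1 [(0.72, [0.402, 0.125, 0.063], [258, 211]), (0.66, [0.524, -0.092, 0.064], [353, 210]), (0.61, [0.658, -0.005, 0.034], [347, 174]), (0.55, [0.47
[... 537 characters left out ...]
 [-1.0, -0.021, -0.014, 0.019], [0.017, -0.146, -0.989, 1.172], [0.0, 0.0, 0.0, 1.0]]
stoppered_vial_1 [(0.65, [0.414, 0.291, 0.115], [216, 239])]
open_vial_1 [(0.65, [0.493, 0.036, 0.04], [309, 215]), (0.52, [0.48, -0.022, 0.041], [328, 220]), (0.46, [0.41, 0.131, 0.046], [276, 242])]
bottle [(0.62, [0.411, -0.313, 0.078], [429, 244]), (0.35, [0.494, 0.437, 0.016], [177, 213])]
culture_rack [(0.67, [0.556, 0.243, 0.038], [241, 193])]
wash_rack [(0.77, [0.677, 0.004, 0.035], [321, 156]), (0.17, [0.416, 0.291, 0.115], [216, 238])]
spill_tray [(0.78, [0.578, -0.253, 0.002], [402, 191])]
petri_dish [(0.83, [0.494, 0.437, 0.016], [177, 213])]
tweezers [(0.67, [0.577, -0.253, 0.001], [402, 192])]
```

View pics/scene0.png

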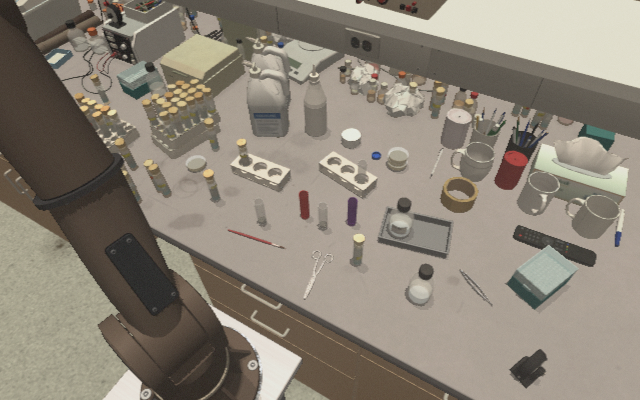

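View pics/top0.png

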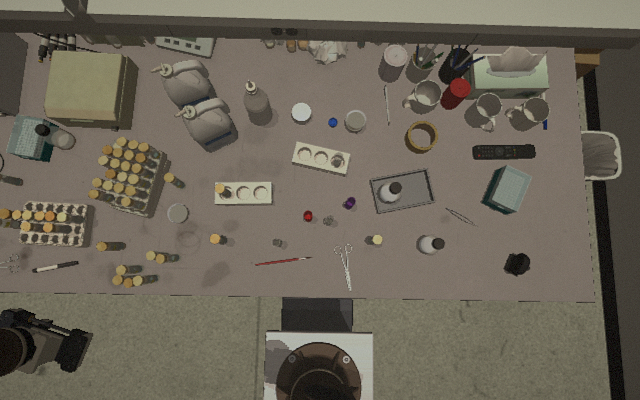

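The pictures show this row, by scene pixel:
- Stoppered vials at (211,185) and (358,248).
- Open vials at (260,210) and (323,215).
- Red and purple look-alikes at (304,205) and (352,211).
- Bottle at (421,284).

The culture rack is at (258,170) with the stoppered vial at its left end. The wash rack is at (348,173) with the open vial at its right end. The tray is at (415,232) with its bottle on the left. Next I move over the row for wrist views.

Add to h.py:
```python
def yaw(s):
    m=R.from_rotvec(s['ee_rot']).as_matrix(); return np.arctan2(m[1,1],m[0,1])
def plan(x,y,z,yw=None):
    "z = grasp point height; yw = world direction of tool y (deg); returns turn, then shift in the turned tool axes"
    s=readout.observe(); m=R.from_rotvec(s['ee_rot']).as_matrix(); t=0
    if yw is not None:
        t=-(np.deg2rad(yw)-yaw(s)); t=(t+np.pi/2)%np.pi-np.pi/2
    m=m@R.from_rotvec([0,0,t]).as_matrix()
    d=m.T@(np.array([x,y,z+.047])-s['position'])
    print('clock',round(s['clock'],1),'turn',round(t,3),'shift',d.round(4),'j7',s['joints'][6].round(2),'tilt',m[:,2].round(3))
```

```text
(no output)
```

>>> tcp_steps --moves '[0,0,-0.02,-0.1,1,0,0,-0.02,-0.1,1,0,0,-0.02,-0.1,1,-0.022,-0.04,0,0,1,-0.022,-0.04,0,0,1,-0.022,-0.04,0,0,1,-0.022,-0.04,0,0,1,-0.022,-0.04,0,0,1]'

```text
clock: 1.7
position: [0.2973, 0.3939, 0.3524]
ee_rot: [0.008, 3.141, 0.001]
force: [0.9, 0.7, 0.0]
width: 1.001
gripper_force: 0.0
```

>>> tcp_steps --moves '[-0.022,-0.04,0,0,1,-0.022,-0.04,0,0,1,-0.022,-0.04,0,0,1,-0.022,-0.04,0,0,1,-0.022,-0.04,0,0,1,0,-0.02,0,0,1,0,0,0,0,1,0,0,0,0,1]'

```text
clock: 2.5
position: [0.4055, 0.1754, 0.3524]
ee_rot: [0.009, 3.141, 0.001]
force: [0.1, 0.6, 1.3]
width: 0.997
gripper_force: 0.0
```

Run:
```python
from h import *
s=readout.observe();print(s['position'],np.rad2deg(yaw(s)))
p=cams.get_image('wrist');cv2.imwrite('pics/w1.png',p['image']);print(p['fx'],np.array(p['mount']).round(3).tolist())
for k in('stoppered_vial_1','open_vial_1','bottle','culture_rack','wash_rack','spill_tray'):print(k,find(p,k,s))
```

```text
[0.40546004 0.17537671 0.3524327 ] 89.68628555880836
319.9716283754577 [[-0.001, -0.952, -0.307, 0.084], [1.0, -0.001, -0.0, -0.001], [-0.0, -0.307, 0.952, -0.093], [0.0, 0.0, 0.0, 1.0]]
stoppered_vial_1 [(0.86, [0.425, -0.142, 0.084], [50, 190]), (0.61, [0.409, 0.29, 0.108], [426, 180])]
open_vial_1 [(0.8, [0.409, 0.13, 0.065], [283, 172]), (0.6, [0.483, 0.047, 0.064], [221, 229]), (0.58, [0.474, -0.018, 0.071], [167, 224]), (0.56, [0.524, -0.072, 0.042], [144, 250])]
bottle []
culture_rack [(0.95, [0.553, 0.226, 0.038], [356, 265])]
wash_rack [(0.96, [0.688, 0.042, 0.036], [236, 342])]
spill_tray [(0.55, [0.538, -0.233, 0.004], [52, 247])]
```

View pics/w1.png

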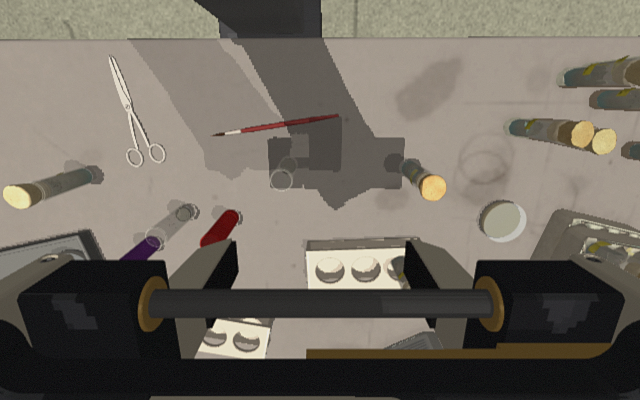

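The wrist view shows the stoppered vial tops at (433,187) and (17,196). The open rims are at (281,180) and (155,241). The culture-rack holes are at (330,269) and (364,269). I enlarge the top view to measure the racks.

Run:
```python
from h import *
p=cams.get_image('top');c=p['image'][140:260,205:450];cv2.imwrite('pics/topc.png',cv2.resize(c,None,fx=3.25,fy=3.25,interpolation=cv2.INTER_CUBIC))
```

```text
(no output)
```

View pics/topc.png

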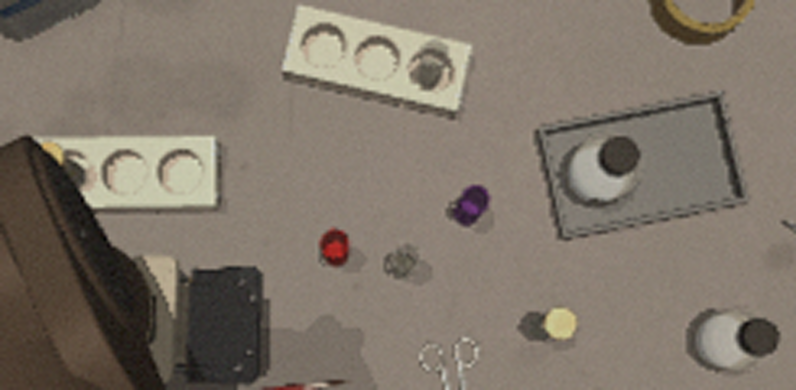

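The enlarged top view shows culture holes at (125,172) and (181,173), and wash holes at (324,46), (377,59) and (431,70). The tray rim runs through (538,128), (718,95), (745,200) and (562,238). The loose bottle's cap is at (758,338).

Run:
```python
from h import *
p=cams.get_image('top')
for n,u,v,z in [('c0',125,172,.036),('c-52',181,173,.036),('w52',324,46,.036),('w0',377,59,.036),('w-52',431,70,.036),('t1',538,128,.026),('t2',718,95,.026),('t3',745,200,.026),('t4',562,238,.026),('cap',758,338,.122),('tcap',620,156,.12),('s2',561,324,.1145),('ov2 base?',397,268,.0),('ov2 top?',406,258,.095)]:
    print(n,px(p,205+u/3.25,140+v/3.25,z))
s=readout.observe();p=cams.get_image('wrist');print('wrist')
for n,u,v,z in [('s1',433,187,.1145),('o1top',281,180,.095),('o2top',155,241,.095),('o2bot',187,211,0.),('s2',17,196,.1145),('c0',364,269,.036),('c-52',330,269,.036),('red',235,216,.095)]: print(n,px(p,u,v,z,s))
p=cams.get_image('scene');print('scene')
for n,u,v,z in [('s1',210,173,.1145),('o1top',258,200,.095),('o2top',322,205,.095),('s2',358,240,.1145),('cap',427,271,.122),('c-52',269,174,.036),('w0',348,175,.036)]: print(n,px(p,u,v,z))
```

```text
c0 [0.5578 0.237  0.036 ]
c-52 [0.5579 0.185  0.036 ]
w52 [0.6826 0.0551 0.036 ]
w0 [0.6712 0.0046 0.036 ]
w-52 [ 0.6617 -0.0466  0.036 ]
t1 [ 0.6101 -0.1495  0.026 ]
t2 [ 0.646  -0.3217  0.026 ]
t3 [ 0.5452 -0.3451  0.026 ]
t4 [ 0.5056 -0.1719  0.026 ]
cap [ 0.4123 -0.3227  0.122 ]
tcap [ 0.5674 -0.207   0.12  ]
s2 [ 0.4213 -0.1561  0.1145]
ov2 base? [ 0.4766 -0.0187  0.    ]
ov2 top? [ 0.4771 -0.0233  0.095 ]
wrist
s1 [0.414  0.2955 0.1145]
o1top [0.4104 0.1304 0.095 ]
o2top [ 0.4849 -0.024   0.095 ]
o2bot [ 0.481  -0.0228  0.    ]
s2 [ 0.4218 -0.1533  0.1145]
c0 [0.5584 0.237  0.036 ]
c-52 [0.5581 0.1879 0.036 ]
red [0.4534 0.0748 0.095 ]
scene
s1 [0.4154 0.2862 0.1145]
o1top [0.4129 0.1298 0.095 ]
o2top [ 0.4792 -0.0237  0.095 ]
s2 [ 0.4146 -0.1586  0.1145]
cap [ 0.4101 -0.3294  0.122 ]
c-52 [0.5469 0.1954 0.036 ]
w0 [ 0.6552 -0.0082  0.036 ]
```

Run:
```python
from h import *
s=readout.observe();print(s['joints'].round(2))
plan(.414,.291,.2,0)
```

```text
[-0.74  0.07  0.22  1.91 -0.02  1.16  1.06]
clock 3.0 turn 1.566 shift [0.1157 0.0085 0.1052] j7 1.06 tilt [-0. -0. -1.]
```

>>> tcp_steps --moves '[0,0,0,0.15,0.7,0,0,0,0.15,0.7,0,0,0,0.15,0.7,0,0,0,0.15,0.7,0,0,0,0.15,0.7,0,0,0,0.15,0.7,0,0,0,0.15,0.7,0,0,0,0.15,0.7,0,0,0,0.15,0.7,0,0,0,0.15,0.7]'

```text
clock: 4.05
position: [0.4055, 0.1752, 0.3522]
ee_rot: [-2.154, -2.287, -0.0]
force: [0.3, -0.2, 0.1]
width: 0.698
gripper_force: 0.0
```

>>> tcp_steps --moves '[0,0,0,0.066,0.7,0.04,0.0028,0.03,0,0.7,0.04,0.0028,0.03,0,0.7,0.036,0.003,0.03,0,0.7,0,0,0,0,0.7,0,0,0,0,0.7]'

```text
clock: 4.65
position: [0.4137, 0.2913, 0.2613]
ee_rot: [2.22, 2.223, -0.004]
force: [0.3, -0.1, -0.7]
width: 0.699
gripper_force: 0.0
```

Run:
```python
from h import *
plan(.414,.291,.071,0)
s=readout.observe();p=cams.get_image('wrist');cv2.imwrite('pics/w2.png',p['image']);print(s['joints'].round(2),find(p,'stoppered_vial_1',s),find(p,'open_vial_1',s))
```

```text
clock 4.7 turn 0.001 shift [-1.000e-04  5.000e-04  1.433e-01] j7 -0.64 tilt [-0.002 -0.002 -1.   ]
[-0.91  0.27  0.24  1.91 -0.08  0.97 -0.64] [(0.86, [0.416, 0.302, 0.111], [324, 192]), (0.54, [0.495, 0.436, 0.023], [409, 26])] [(0.77, [0.409, 0.141, 0.077], [317, 330])]
```

View pics/w2.png

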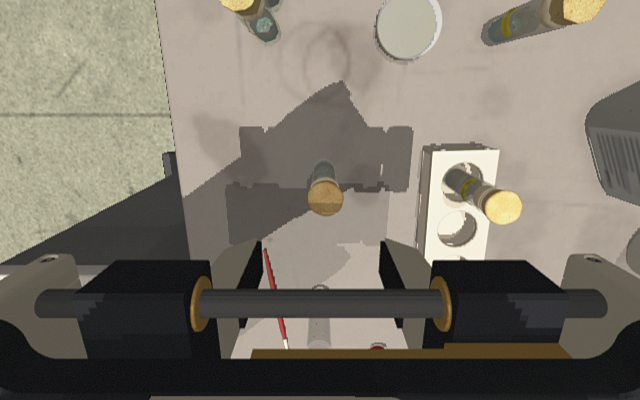

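The vial top is at (325,198), below the finger gap. The culture holes are at (463,182, occupied) and (457,229).

Run:
```python
from h import *
s=readout.observe();p=cams.get_image('wrist')
g=p['image'][:,:,:].astype(int);m=((g[:,:,2]-g[:,:,0]>50)&(g[:,:,2]>130)).astype(np.uint8);m[:,:300]=0;m[:,350:]=0;m[230:]=0
n,l,st,ce=cv2.connectedComponentsWithStats(m);print(st[1:],ce[1:])
for n,u,v,z in [('s1',325,198,.1145),('c52',463,181,.036),('c0',457,229,.036),('foot',321,167,.0)]: print(n,px(p,u,v,z,s))
```

```text
[[306 180  35  29 724]
 [319 205   2   2   2]
 [313 206   3   2   5]
 [332 206   1   1   1]
 [320 209   2   3   5]] [[322.91574586 193.67127072]
 [319.5        205.5       ]
 [313.8        206.4       ]
 [332.         206.        ]
 [320.6        209.8       ]]
s1 [0.4178 0.297  0.1145]
c52 [0.5615 0.2903 0.036 ]
c0 [0.5621 0.2367 0.036 ]
foot [0.415  0.2978 0.    ]
```

>>> tcp_steps --moves '[0.004,0.002,0.03,0,0.7,0,0,0.05,0,0.7,0,0,0.04,0,0.7,0,0,0.023,0,0.7,0,0,0,0,0.7,0,0,0,0,0.0,0,0,0,0,0,0,0,0,0,0,0,0,0,0,0,0,0,0,0,0]' --clamp_n 15

```text
clock: 5.85
position: [0.4164, 0.2953, 0.12]
ee_rot: [-2.221, -2.221, -0.002]
force: [-0.6, -0.1, 0.5]
width: 0.316
gripper_force: 0.0
```

Run:
```python
from h import *
s=readout.observe();print(s['width']*92,s['gripper_force'],s['force'].round(1))
```

```text
29.029285935085603 0.0 [-0.6 -0.1  0.5]
```

>>> tcp_steps --moves '[0,0,0,0,0,0,0,0,0,0,0,0,0,0,0]' --clamp_n 15

```text
clock: 6.15
position: [0.4163, 0.2952, 0.1198]
ee_rot: [-2.221, -2.221, -0.001]
force: [-1.4, -0.8, 6.5]
width: 0.28
gripper_force: 15.0
```

>>> tcp_steps --moves '[0,0,-0.03,0,0,0,0,-0.05,0,0,-0.02,0,-0.05,0,0,-0.038,0.025,0,0,0,0,0.045,0,0,0,0,0.045,0,0,0,0,0.029,0,0,0,0,0,0,0,0,0,0,0,0,0]' --clamp_n 15

```text
clock: 7.05
position: [0.5601, 0.238, 0.245]
ee_rot: [-2.222, -2.22, 0.002]
force: [-0.4, 0.5, -0.0]
width: 0.276
gripper_force: 15.0
```

Run:
```python
from h import *
plan(.560,.237,.079,0)
s=readout.observe();print(s['gripper_force'],s['width']*92,s['force'])
p=cams.get_image('wrist');cv2.imwrite('pics/w3.png',p['image'])
```

```text
clock 7.0 turn -0.001 shift [-1.00e-03  1.00e-04  1.19e-01] j7 -0.35 tilt [-0.001 -0.001 -1.   ]
14.987468696781434 25.429104514598478 [-0.35165843  0.52576533 -0.00286672]
```

View pics/w3.png

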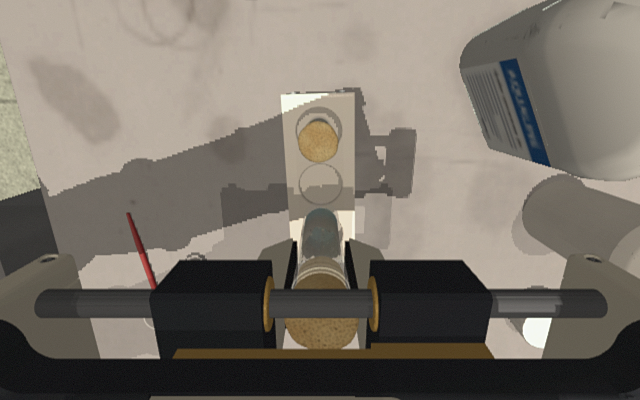

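The held vial is at (322,240), in line with the rack. The free middle hole is at (320,185), and the fixed vial at (319,140) is behind it.

Run:
```python
from h import *
s=readout.observe();p=cams.get_image('wrist')
for n,u,v,z in [('c0',321,185,.036),('c52',319,124,.036),('c52top',318,141,.116),('rackend',318,94,.036)]: print(n,px(p,u,v,z,s))
```

```text
c0 [0.5589 0.2394 0.036 ]
c52 [0.5571 0.2975 0.036 ]
c52top [0.5568 0.2924 0.116 ]
rackend [0.5562 0.3238 0.036 ]
```

>>> tcp_steps --moves '[0,-0.0015,0.03,0,0,0,0,0.04,0,0,0,0,0.03,0,0,0,0,0.014,0,0,0,0,0.004,0,0,0,0,0,0,0]' --clamp_n 15

```text
clock: 7.75
position: [0.5586, 0.2387, 0.1284]
ee_rot: [-2.221, -2.222, -0.001]
force: [-0.2, 0.7, 0.0]
width: 0.276
gripper_force: 15.0
```

>>> tcp_steps --moves '[0,0,0.0015,0,0,0,0,0.001,0,0,0,0,0,0,0]'

```text
clock: 8.05
position: [0.559, 0.2386, 0.1261]
ee_rot: [2.221, 2.221, 0.002]
force: [-0.6, -1.1, -0.1]
width: 0.282
gripper_force: 15.0
```

>>> tcp_steps --moves '[0,0,0,0,0.4,0,0,0,0,0.5,0,0,0,0,0.5,0,0,0,0,0.5,0,0,-0.03,0,0.5,0,0,-0.05,0,0.5,0,0,-0.05,0,0.5,0,0,0,0,0.5]'

```text
clock: 8.85
position: [0.5618, 0.2393, 0.2624]
ee_rot: [2.22, 2.218, 0.017]
force: [0.9, 0.5, -0.3]
width: 0.503
gripper_force: 0.0
```

Run:
```python
from h import *
plan(.420,-.156,.2,0)
```

```text
clock 8.8 turn -0.001 shift [-0.3954 -0.1419  0.0119] j7 -0.36 tilt [ 0.01   0.005 -1.   ]
```

>>> tcp_steps --moves '[-0.044,-0.0156,0,0,0.7,-0.044,-0.0156,0,0,0.7,-0.044,-0.0156,0,0,0.7,-0.044,-0.0156,0,0,0.7,-0.044,-0.0156,0,0,0.7,-0.044,-0.0156,0,0,0.7,-0.044,-0.0156,0,0,0.7,-0.044,-0.0156,0,0,0.7,-0.043,-0.0156,0,0,0.7,0,0,0,0,0.7]'

```text
clock: 9.85
position: [0.4156, -0.1622, 0.2557]
ee_rot: [2.23, 2.211, -0.001]
force: [-0.3, -0.3, -0.5]
width: 0.699
gripper_force: 0.0
```

>>> tcp_steps --moves '[0,0,0,0,0.7,0,0,0,0,0.7]'

```text
clock: 10.05
position: [0.4186, -0.1556, 0.2552]
ee_rot: [-2.22, -2.223, -0.001]
force: [-0.8, -0.3, -0.4]
width: 0.702
gripper_force: 0.0
```

Run:
```python
from h import *
plan(.420,-.156,.073,0)
s=readout.observe();p=cams.get_image('wrist');cv2.imwrite('pics/w4.png',p['image']);print(find(p,'stoppered_vial_2',s))
g=p['image'].astype(int);m=((g[:,:,2]-g[:,:,0]>45)&(g[:,:,2]>130)).astype(np.uint8);m[250:]=0
n,l,st,ce=cv2.connectedComponentsWithStats(m)
for i in range(1,n):
    if st[i,4]>150: print(st[i],ce[i],px(p,*ce[i],.1145,s))
```

```text
clock 10.1 turn 0.001 shift [-0.0004  0.0014  0.1352] j7 0.36 tilt [ 0.  0. -1.]
[(0.7, [0.422, -0.148, 0.114], [325, 200])]
[310 191  34  34 816] [326.22426471 207.17892157] [ 0.4224 -0.1538  0.1145]
```

View pics/w4.png

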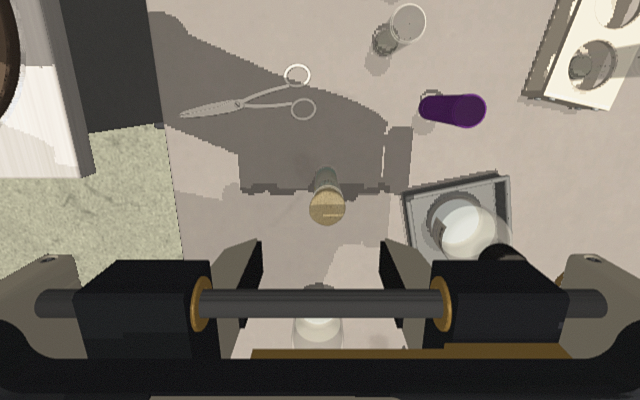

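The stoppered vial's top is at (326,207), centred between the fingers. The tray bottle at (470,235) is well to the right.

>>> tcp_steps --moves '[0.002,0.0025,0.03,0,0.6,0,0,0.05,0,0.6,0,0,0.04,0,0.6,0,0,0.015,0,0.5,0,0,0,0,0.3,0,0,0,0,0.0,0,0,0,0,0,0,0,0,0,0,0,0,0,0,0,0,0,0,0,0]' --clamp_n 15

```text
clock: 11.15
position: [0.4216, -0.1546, 0.1213]
ee_rot: [2.22, 2.22, 0.003]
force: [-0.0, 1.1, 8.6]
width: 0.28
gripper_force: 14.9
```

>>> tcp_steps --moves '[0,0,0,0,0,0,0,-0.03,0,0,0,0,-0.05,0,0,0,0,-0.05,0,0,0,0,0,0,0,0,0,0,0,0]' --clamp_n 15

```text
clock: 11.75
position: [0.4212, -0.1545, 0.2516]
ee_rot: [2.219, 2.22, 0.004]
force: [-1.0, 0.2, -0.2]
width: 0.281
gripper_force: 15.0
```

Run:
```python
from h import *
plan(.558,.187,.21,0)
```

```text
clock 11.8 turn 0.0 shift [ 0.3415  0.1368 -0.0048] j7 0.37 tilt [ 0.004  0.    -1.   ]
```

>>> tcp_steps --moves '[0.03,0.012,-0.005,0,0,0.042,0.017,0,0,0,0.042,0.017,0,0,0,0.042,0.017,0,0,0,0.042,0.017,0,0,0,0.042,0.017,0,0,0,0.042,0.017,0,0,0,0.042,0.017,0,0,0,0.0175,0.0058,0,0,0,0,0,0,0,0]'

```text
clock: 12.75
position: [0.5569, 0.1902, 0.253]
ee_rot: [-2.215, -2.225, 0.004]
force: [-0.2, 0.3, 0.5]
width: 0.279
gripper_force: 15.0
```

>>> tcp_steps --moves '[0,0,0,0,0,0,0,0,0,0,0,0,0,0,0]'

```text
clock: 13.05
position: [0.5573, 0.1851, 0.2552]
ee_rot: [2.224, 2.219, -0.001]
force: [0.9, 0.7, -0.7]
width: 0.283
gripper_force: 15.0
```

Run:
```python
from h import *
s=readout.observe();p=cams.get_image('wrist');cv2.imwrite('pics/w5.png',p['image']);print(s['gripper_force'],s['width']*92)
plan(.558,.187,.0803,0)
```

```text
14.95591865532333 26.031012643606743
clock 13.1 turn -0.002 shift [0.0015 0.0006 0.128 ] j7 -0.27 tilt [-0. -0. -1.]
```

View pics/w5.png

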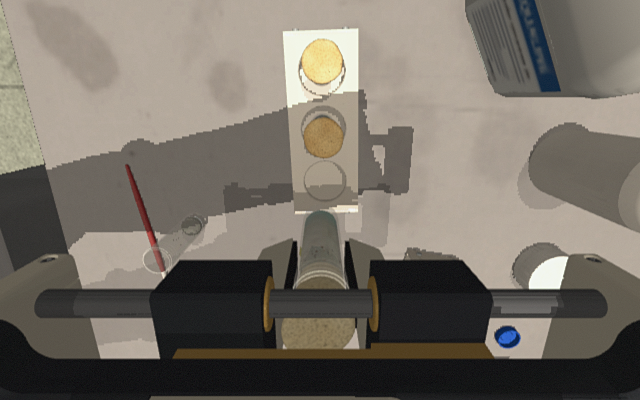

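Vial 1 stands in the middle hole, top at (323,138). The free hole is at (325,181) and the held vial is in line with it, so I lower it.

>>> tcp_steps --moves '[0.002,0.0015,0.03,0,0,0,0,0.04,0,0,0,0,0.03,0,0,0,0,0.018,0,0,0,0,0.006,0,0,0,0,0.003,0,0,0,0,0,0,0,0,0,0,0,0]'

```text
clock: 13.9
position: [0.5597, 0.189, 0.1294]
ee_rot: [2.221, 2.221, 0.003]
force: [-0.3, 0.3, 0.4]
width: 0.281
gripper_force: 15.0
```

>>> tcp_steps --moves '[0,0,0.002,0,0,0,0,0,0,0,0,0,0,0,0.4,0,0,0,0,0.5,0,0,0,0,0.5,0,0,0,0,0.5,0,0,-0.03,0,0.5,0,0,-0.05,0,0.5,0,0,-0.03,0,0.5,0,0,0,0,0.5]'

```text
clock: 14.9
position: [0.5612, 0.1894, 0.2408]
ee_rot: [2.22, 2.219, 0.012]
force: [0.7, -0.3, -0.0]
width: 0.502
gripper_force: 0.0
```

Run:
```python
from h import *
plan(.411,.130,.2,0)
```

```text
clock 14.9 turn -0.0 shift [-0.0594 -0.1502 -0.0074] j7 -0.26 tilt [ 0.007  0.003 -1.   ]
```

>>> tcp_steps --moves '[-0.01,-0.03,0,0,0.7,-0.016,-0.04,0,0,0.7,-0.016,-0.04,0,0,0.7,-0.016,-0.039,0,0,0.7,0,0,0,0,0.7,0,0,0,0,0.7,0,0,0,0,0.7]'

```text
clock: 15.6
position: [0.4109, 0.1314, 0.2363]
ee_rot: [2.221, 2.221, 0.001]
force: [0.9, -0.4, 0.8]
width: 0.699
gripper_force: 0.0
```

Run:
```python
from h import *
plan(.411,.130,.065,0)
s=readout.observe();p=cams.get_image('wrist');cv2.imwrite('pics/w6.png',p['image'][:260]);print(find(p,'open_vial_2',s))
```

```text
clock 15.6 turn 0.0 shift [-0.0014 -0.      0.1243] j7 -0.34 tilt [ 0.001  0.    -1.   ]
[(0.86, [0.476, -0.014, 0.065], [386, 335]), (0.6, [0.409, 0.134, 0.071], [318, 197])]
```

View pics/w6.png

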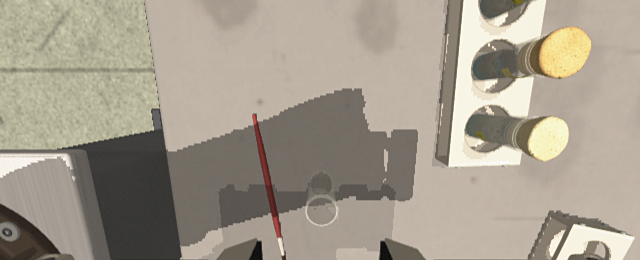

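Both stoppered vials stand upright in the culture rack, at (500,60) and (500,130). The open vial's rim is at (321,210), between the fingers.

Run:
```python
from h import *
s=readout.observe();p=cams.get_image('wrist');print(px(p,321,210,.095,s),px(p,320,182,0,s))
```

```text
[0.4108 0.1307 0.095 ] [0.41   0.1283 0.    ]
```

>>> tcp_steps --moves '[0.001,0.0005,0.03,0,0.6,0,0,0.04,0,0.6,0,0,0.04,0,0.6,0,0,0.0135,0,0.5,0,0,0,0,0.3,0,0,0,0,0.0,0,0,0,0,0,0,0,0,0,0,0,0,0,0,0,0,0,0,0,0]' --clamp_n 12

```text
clock: 16.75
position: [0.4113, 0.1323, 0.1137]
ee_rot: [2.221, 2.221, 0.004]
force: [0.1, -0.2, 7.7]
width: 0.282
gripper_force: 12.0
```

>>> tcp_steps --moves '[0,0,0,0,0,0,0,-0.03,0,0,0,0,-0.05,0,0,0,0,-0.05,0,0,0,0,0,0,0,0,0,0,0,0]'

```text
clock: 17.35
position: [0.4109, 0.1323, 0.244]
ee_rot: [2.221, 2.222, 0.006]
force: [-0.1, -0.5, -1.0]
width: 0.281
gripper_force: 12.0
```

Run:
```python
from h import *
plan(.672,.0045,.2,-12)
```

```text
clock 17.4 turn 0.21 shift [-0.0707  0.282  -0.0026] j7 -0.34 tilt [ 0.003  0.002 -1.   ]
```

>>> tcp_steps --moves '[0,0,0,0.105,0,0,0,0,0.105,0,-0.01,0.04,0,0,0,-0.01,0.04,0,0,0,-0.01,0.04,0,0,0,-0.01,0.04,0,0,0,-0.01,0.04,0,0,0,-0.01,0.04,0,0,0,-0.01,0.042,0,0,0,0,0,0,0,0]'

```text
clock: 18.35
position: [0.6744, 0.0006, 0.2397]
ee_rot: [2.445, 1.97, -0.005]
force: [0.9, -0.2, -0.5]
width: 0.284
gripper_force: 12.0
```

>>> tcp_steps --moves '[0,0,0,0,0,0,0,0,0,0,0,0,0,0,0]'

```text
clock: 18.65
position: [0.6707, 0.0056, 0.2423]
ee_rot: [-2.44, -1.977, 0.001]
force: [0.1, 0.4, -0.3]
width: 0.283
gripper_force: 12.0
```

Run:
```python
from h import *
s=readout.observe();p=cams.get_image('wrist');cv2.imwrite('pics/w7.png',p['image']);print(s['gripper_force'],s['width']*92)
plan(.672,.0045,.073,-12)
```

```text
11.999508440494537 25.999819146456204
clock 18.7 turn 0.001 shift [-0.001   0.0014  0.1226] j7 -0.07 tilt [-0.001  0.001 -1.   ]
```

View pics/w7.png

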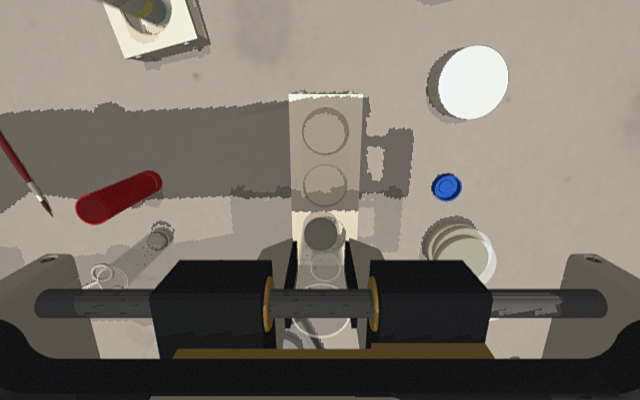

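The wash holes are at (325,132) and (325,185), and the held vial's foot at (322,235) is in line with them. I check the positions.

Run:
```python
from h import *
s=readout.observe();p=cams.get_image('wrist');print(px(p,325,132,.036,s),px(p,325,185,.036,s), s['position'],px(p,322,233,s['position'][2]-.1137,s))
plan(.6725,.0065,.0727,-12)
```

```text
[0.6851 0.056  0.036 ] [0.6748 0.0066 0.036 ] [0.6708872  0.00565451 0.24261305] [ 0.6696 -0.0023  0.1289]
clock 18.8 turn 0.0 shift [0.0012 0.0012 0.1231] j7 -0.07 tilt [-0.     0.001 -1.   ]
```

>>> tcp_steps --moves '[0.003,0.002,0.03,0,0,0,0,0.04,0,0,0,0,0.03,0,0,0,0,0.013,0,0,0,0,0.005,0,0,0,0,0.001,0,0,0,0,0,0,0,0,0,0,0,0]'

```text
clock: 19.55
position: [0.6752, 0.0071, 0.1253]
ee_rot: [2.441, 1.975, 0.003]
force: [0.2, -0.3, -0.3]
width: 0.282
gripper_force: 12.0
```

>>> tcp_steps --moves '[0,0,0.003,0,0,0,0,0.002,0,0,0,0,0,0,0]'

```text
clock: 19.85
position: [0.6747, 0.0072, 0.1195]
ee_rot: [2.442, 1.976, 0.002]
force: [-0.3, 0.2, 3.9]
width: 0.28
gripper_force: 12.0
```

>>> tcp_steps --moves '[0,0,0,0,0.4,0,0,0,0,0.5,0,0,0,0,0.5,0,0,0,0,0.5,0,0,-0.03,0,0.5,0,0,-0.05,0,0.5,0,0,-0.03,0,0.5,0,0,0,0,0.5]'

```text
clock: 20.65
position: [0.6767, 0.0067, 0.234]
ee_rot: [2.439, 1.973, 0.011]
force: [0.5, -0.7, 0.5]
width: 0.501
gripper_force: 0.0
```

Run:
```python
from h import *
plan(.481,-.022,.2,0)
```

```text
clock 20.6 turn -0.21 shift [-0.0287 -0.1956 -0.0146] j7 -0.07 tilt [ 0.008  0.    -1.   ]
```

>>> tcp_steps --moves '[0,0,0,-0.105,0.6,0,0,-0.005,-0.105,0.6,-0.005,-0.035,-0.005,0,0.6,-0.006,-0.04,0,0,0.6,-0.006,-0.04,0,0,0.6,-0.006,-0.04,0,0,0.6,-0.006,-0.04,0,0,0.6,0,0,0,0,0.6,0,0,0,0,0.6,0,0,0,0,0.6]'

```text
clock: 21.65
position: [0.4804, -0.0215, 0.2388]
ee_rot: [2.221, 2.221, 0.001]
force: [0.5, 0.1, -0.3]
width: 0.601
gripper_force: 0.0
```

Run:
```python
from h import *
plan(.481,-.022,.066,0)
s=readout.observe();p=cams.get_image('wrist');cv2.imwrite('pics/w8.png',p['image'][:300]);print(find(p,'open_vial_2',s),px(p,320,200,.095,s))
```

```text
clock 21.6 turn 0.0 shift [-0.0005  0.0005  0.1258] j7 0.08 tilt [ 0.001 -0.    -1.   ]
[(0.81, [0.48, -0.019, 0.074], [320, 196]), (0.8, [0.663, 0.006, 0.079], [547, 168]), (0.75, [0.524, -0.071, 0.04], [364, 236]), (0.66, [0.494, 0.039, 0.05], [336, 124])] [ 0.4794 -0.0148  0.095 ]
```

View pics/w8.png

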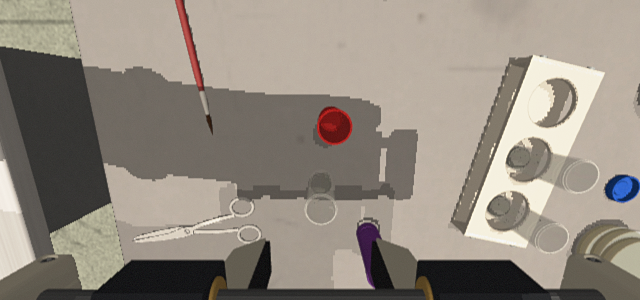

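Open vial 1 stands in the wash rack's middle hole at (527,158), parallel to the fixed one. Open vial 2's rim is at (320,209), with the red one at (334,126) and the purple one's foot at (368,222), both clear of the fingers.

>>> tcp_steps --moves '[0,0,0.03,0,0.5,0,0,0.04,0,0.5,0,0,0.04,0,0.5,0,0,0.015,0,0.5,0,0,0,0,0.3,0,0,0,0,0.0,0,0,0,0,0,0,0,0,0,0,0,0,0,0,0,0,0,0,0,0]' --clamp_n 12

```text
clock: 22.75
position: [0.4801, -0.0217, 0.1147]
ee_rot: [2.221, 2.221, 0.003]
force: [-0.8, 0.3, 8.1]
width: 0.28
gripper_force: 12.0
```

>>> tcp_steps --moves '[0,0,-0.03,0,0,0,0,-0.05,0,0,0,0,-0.05,0,0,0,0,0,0,0,0,0,0,0,0]'

```text
clock: 23.25
position: [0.4798, -0.0216, 0.2451]
ee_rot: [2.22, 2.221, 0.005]
force: [-0.9, -0.2, -1.0]
width: 0.283
gripper_force: 12.0
```

Run:
```python
from h import *
plan(.685,.057,.2,-12)
```

```text
clock 23.2 turn 0.21 shift [ 0.1195  0.1844 -0.0011] j7 0.08 tilt [ 0.003  0.001 -1.   ]
```

>>> tcp_steps --moves '[0,0,0,0.105,0,0,0,0,0.105,0,0.02,0.03,0,0,0,0.025,0.04,0,0,0,0.025,0.04,0,0,0,0.025,0.04,0,0,0,0.0245,0.0344,0,0,0,0,0,0,0,0,0,0,0,0,0,0,0,0,0,0]'

```text
clock: 24.25
position: [0.6834, 0.0556, 0.2425]
ee_rot: [-2.442, -1.974, 0.004]
force: [-0.4, -0.8, -0.4]
width: 0.281
gripper_force: 12.0
```

Run:
```python
from h import *
s=readout.observe();p=cams.get_image('wrist');cv2.imwrite('pics/w9.png',p['image'][:300]);print(s['gripper_force'],s['width']*92)
plan(.685,.057,.0737,-12)
```

```text
11.999862492084503 25.867239991865834
clock 24.3 turn -0.002 shift [0.0018 0.0015 0.1224] j7 -0.15 tilt [-0.002 -0.    -1.   ]
```

View pics/w9.png

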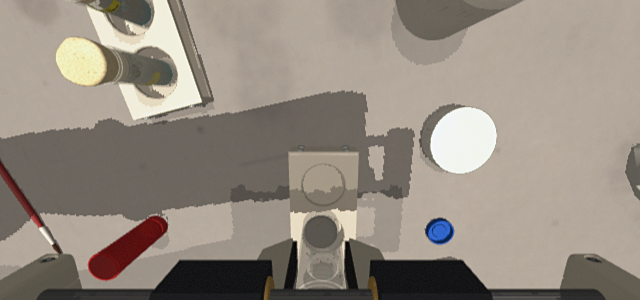

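The last wash hole is at (324,185), the same relation to the gripper as before. I lower the vial.

>>> tcp_steps --moves '[0.002,0.0025,0.03,0,0,0,0,0.04,0,0,0,0,0.03,0,0,0,0,0.015,0,0,0,0,0.005,0,0,0,0,0.003,0,0,0,0,0,0,0,0,0,0,0,0]'

```text
clock: 25.1
position: [0.6882, 0.058, 0.1223]
ee_rot: [2.441, 1.975, 0.003]
force: [0.8, -0.9, 0.8]
width: 0.278
gripper_force: 12.0
```

>>> tcp_steps --moves '[0,0,0.0015,0,0,0,0,0,0,0,0,0,0,0,0.4,0,0,0,0,0.5,0,0,0,0,0.5,0,0,0,0,0.5,0,0,-0.03,0,0.5,0,0,-0.05,0,0.5,0,0,-0.05,0,0.5,0,0,0,0,0.5]'

```text
clock: 26.1
position: [0.6907, 0.0575, 0.2571]
ee_rot: [2.438, 1.972, 0.016]
force: [-0.0, 0.2, -0.4]
width: 0.501
gripper_force: 0.0
```

Run:
```python
from h import *
plan(.411,-.325,.21,12)
```

```text
clock 26.1 turn -0.42 shift [-0.316  -0.3531 -0.0037] j7 -0.15 tilt [ 0.012  0.001 -1.   ]
```

>>> tcp_steps --moves '[0,0,-0.01,-0.14,0.7,0,0,-0.01,-0.14,0.7,0,0,0,-0.14,0.7,-0.032,-0.035,0,0,0.7,-0.032,-0.035,0,0,0.7,-0.032,-0.035,0,0,0.7,-0.032,-0.035,0,0,0.7,-0.032,-0.035,0,0,0.7,-0.032,-0.035,0,0,0.7,-0.032,-0.035,0,0,0.7]'

```text
clock: 27.1
position: [0.4931, -0.2135, 0.2693]
ee_rot: [1.976, 2.442, 0.001]
force: [0.6, -0.9, 0.4]
width: 0.702
gripper_force: 0.0
```

>>> tcp_steps --moves '[-0.032,-0.035,0,0,0.6,-0.032,-0.035,0,0,0.6,-0.028,-0.038,0,0,0.6,0,0,0,0,0.6,0,0,0,0,0.6,0,0,0,0,0.6]'

```text
clock: 27.7
position: [0.4089, -0.3236, 0.2691]
ee_rot: [-1.975, -2.443, -0.001]
force: [0.7, 0.2, 0.4]
width: 0.599
gripper_force: 0.0
```

Run:
```python
from h import *
plan(.411,-.325,.129,12)
s=readout.observe();p=cams.get_image('wrist');cv2.imwrite('pics/w10.png',p['image'][:320]);print(find(p,'bottle',s),px(p,320,215,.122,s))
g=p['image'].astype(int);m=(g.max(2)<70).astype(np.uint8);m[255:]=0
n,l,st,ce=cv2.connectedComponentsWithStats(m)
for i in range(1,n):
    if 300<st[i,4]<3000: print(st[i],ce[i],px(p,*ce[i],.122,s))
```

```text
clock 27.7 turn 0.002 shift [-0.0018  0.0017  0.0931] j7 0.94 tilt [ 0.     0.001 -1.   ]
[(0.96, [0.415, -0.31, 0.085], [330, 181])] [ 0.4092 -0.3305  0.122 ]
[ 132    0   64   28 1013] [172.75814413   9.76999013] [ 0.2838 -0.2092  0.122 ]
[430  54  23 164 912] [441.2379386  133.11622807] [ 0.4834 -0.2487  0.122 ]
[533  78  54  47 884] [548.85294118 100.21153846] [ 0.5515 -0.2105  0.122 ]
[ 440  132  104   87 1403] [514.36707056 187.47469708] [ 0.5526 -0.2766  0.122 ]
[ 309  186   38   41 1237] [327.58609539 206.50121261] [ 0.4136 -0.3222  0.122 ]
```

View pics/w10.png

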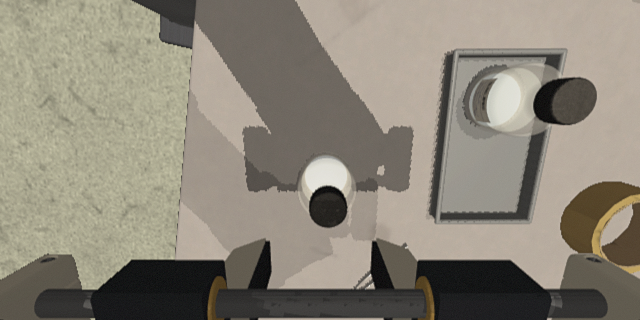

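The loose bottle's cap is at (328,207), between the fingers. The tray rim corners are (455,50), (566,50), (534,222) and (437,221), and the free half is in the lower part.

Run:
```python
from h import *
s=readout.observe();p=cams.get_image('wrist')
c=np.array([px(p,u,v,.026,s) for u,v in [(455,50),(566,50),(534,222),(437,221)]]);print(c,c.mean(0))
```

```text
[[ 0.5083 -0.1731  0.026 ]
 [ 0.6125 -0.1507  0.026 ]
 [ 0.655  -0.3229  0.026 ]
 [ 0.5475 -0.3447  0.026 ]] [ 0.580825 -0.24785   0.026   ]
```

>>> tcp_steps --moves '[-0.001,0.0045,0.02,0,0.6,0,0,0.04,0,0.6,0,0,0.02,0,0.6,0,0,0.01,0,0.6,0,0,0.002,0,0.6,0,0,0,0,0.6,0,0,0,0,0.6]'

```text
clock: 28.55
position: [0.4133, -0.325, 0.1783]
ee_rot: [1.975, 2.441, 0.001]
force: [-0.2, 0.4, -0.2]
width: 0.603
gripper_force: 0.0
```

>>> tcp_steps --moves '[0,0,0.002,0,0.6,0,0,0,0,0.4,0,0,0,0,0,0,0,0,0,0,0,0,0,0,0,0,0,0,0,0,0,0,0,0,0,0,0,0,0,0,0,0,0,0,0,0,0,0,0,0]' --clamp_n 40

```text
clock: 29.55
position: [0.413, -0.3247, 0.1754]
ee_rot: [1.976, 2.442, 0.0]
force: [3.0, -0.0, 2.7]
width: 0.328
gripper_force: 40.0
```

>>> tcp_steps --moves '[0,0,-0.01,0,0,0,0,-0.03,0,0,0,0,-0.03,0,0,0,0,0,0,0,0,0,0,0,0]'

```text
clock: 30.05
position: [0.4122, -0.3244, 0.2453]
ee_rot: [-1.976, -2.442, -0.0]
force: [-0.5, -1.1, -4.3]
width: 0.332
gripper_force: 40.0
```

Run:
```python
from h import *
plan(.588,-.2895,.2,12.3)
```

```text
clock 30.1 turn -0.005 shift [-0.0033  0.1792 -0.0017] j7 0.96 tilt [-0.  0. -1.]
```

>>> tcp_steps --moves '[0,0.015,0,0,0,0,0.03,0,0,0,-0.001,0.035,0,0,0,-0.001,0.035,0,0,0,-0.001,0.035,0,0,0,0,0.02,0,0,0,0,0.009,0,0,0,0,0,0,0,0,0,0,0,0,0,0,0,0,0,0]'

```text
clock: 31.05
position: [0.5869, -0.2911, 0.2451]
ee_rot: [-1.978, -2.44, 0.001]
force: [0.0, 0.5, -4.0]
width: 0.328
gripper_force: 40.0
```

Run:
```python
from h import *
s=readout.observe();p=cams.get_image('wrist');cv2.imwrite('pics/w11.png',p['image']);print(s['gripper_force'],s['width']*92)
plan(.588,-.2895,.1314,12.3)
```

```text
39.9761438369751 30.15999497056923
clock 31.1 turn -0.006 shift [0.0013 0.0013 0.0669] j7 0.79 tilt [-0.001  0.    -1.   ]
```

View pics/w11.png

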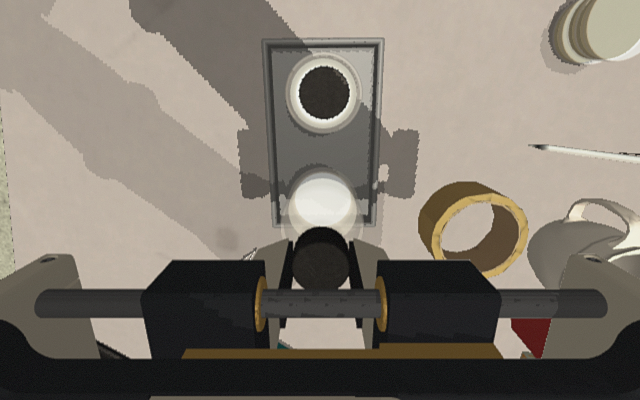

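The bottle hangs over the free half of the tray, foot near (322,205), with the tray's own bottle at (324,92). I check the tray centre once more.

Run:
```python
from h import *
s=readout.observe();p=cams.get_image('wrist')
c=np.array([px(p,u,v,.026,s) for u,v in [(263,40),(383,40),(375,227),(273,226)]]);print(c);m=c.mean(0);d=(c[0]+c[1]-c[2]-c[3])[:2];d/=np.linalg.norm(d);print(m,d,m[:2]-.043*d)
```

```text
[[ 0.5096 -0.1735  0.026 ]
 [ 0.6133 -0.1517  0.026 ]
 [ 0.6522 -0.3258  0.026 ]
 [ 0.5468 -0.3467  0.026 ]]
[ 0.580475 -0.249425  0.026   ] [-0.21404078  0.97682473] [ 0.58967875 -0.29142846]
```

>>> tcp_steps --moves '[0,0.002,0.02,0,0,0,0,0.025,0,0,0,0,0.012,0,0,0,0,0.006,0,0,0,0,0,0,0,0,0,0,0,0]'

```text
clock: 31.75
position: [0.5906, -0.2902, 0.1832]
ee_rot: [1.976, 2.441, 0.001]
force: [0.6, 0.2, -2.7]
width: 0.328
gripper_force: 40.0
```

>>> tcp_steps --moves '[0,0,0.002,0,0,0,0,0.001,0,0,0,0,0.001,0,0,0,0,0,0,0]'

```text
clock: 32.15
position: [0.5905, -0.2899, 0.1785]
ee_rot: [1.976, 2.442, 0.0]
force: [0.3, 0.2, -3.3]
width: 0.327
gripper_force: 40.0
```

>>> tcp_steps --moves '[0,0,0.001,0,0,0,0,0,0,0,0,0,0,0,0]'

```text
clock: 32.45
position: [0.5909, -0.2901, 0.1783]
ee_rot: [1.975, 2.441, 0.001]
force: [0.3, 0.1, 5.6]
width: 0.328
gripper_force: 40.0
```

Contact with the tray floor. I release and rise.

>>> tcp_steps --moves '[0,0,0,0,0.36,0,0,0,0,0.45,0,0,0,0,0.5,0,0,0,0,0.5,0,0,0,0,0.5,0,0,-0.03,0,0.5,0,0,-0.05,0,0.5,0,0,-0.05,0,0.5,0,-0.03,0,0,0.5,0,-0.05,0,0,0.5]'

```text
clock: 33.45
position: [0.5143, -0.3056, 0.3085]
ee_rot: [1.969, 2.443, 0.002]
force: [0.1, -0.8, 0.7]
width: 0.496
gripper_force: 0.0
```

>>> tcp_steps --moves '[0,-0.05,0,0,0.5,0,-0.05,0,0,0.5,0,-0.02,0,0,0.5,0,0,0,0,0.5,0,0,0,0,0.5]'

```text
clock: 33.95
position: [0.3953, -0.3314, 0.3076]
ee_rot: [1.976, 2.441, 0.001]
force: [0.9, -0.2, 0.4]
width: 0.499
gripper_force: 0.0
```

Run:
```python
from h import *
p=cams.get_image('scene');cv2.imwrite('pics/end.png',cv2.resize(p['image'][120:320,180:500],None,fx=2.5,fy=2.5,interpolation=cv2.INTER_CUBIC))
```

```text
(no output)
```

View pics/end.png

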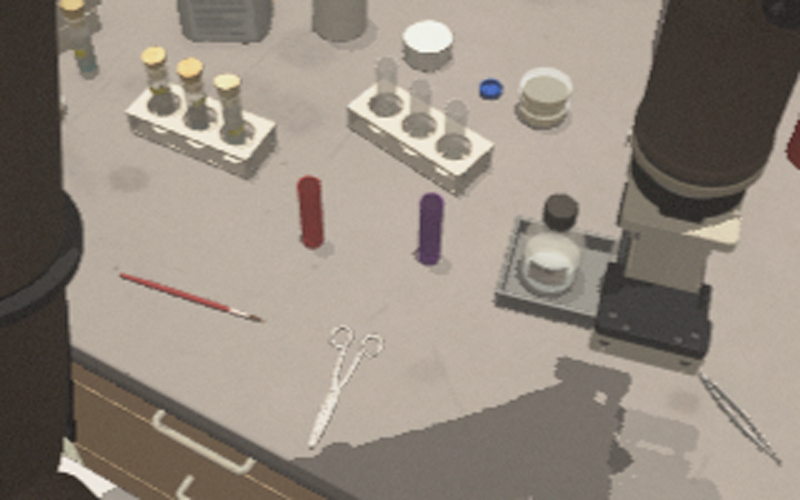

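All six vials stand upright in their proper racks, at (155,75), (190,90), (230,110) and (387,85), (420,105), (455,125). The bottle is hidden behind the arm here. That was my fifteenth picture, one over the limit of 14, so I check the bottle by numbers only.

Run:
```python
from h import *
s=readout.observe()
for n in('top','wrist'):
    p=cams.get_image(n);print(n,find(p,'bottle',s))
    M=T(p,s)
    for q in [(.5905,-.290,.12),(.5705,-.207,.12)]:
        c=np.linalg.inv(M)@np.array([*q,1]);u,v=int(p['fx']*c[0]/c[2]+p['cx']),int(p['fy']*c[1]/c[2]+p['cy'])
        print((u,v),p['image'][max(v-2,0):v+3,u-2:u+3].mean((0,1)).round() if 0<=v<400 and 0<=u<640 else 'out')
    if n=='top':
        m=(p['image'][150:225,360:450].max(2)<75).astype(np.uint8);k,l,st,ce=cv2.connectedComponentsWithStats(m)
        for i in range(1,k):
            if st[i,4]>40: print(st[i],ce[i]+[360,150],px(p,*(ce[i]+[360,150]),.121))
    print(find(p,'petri_dish',s)[:1],find(p,'tweezers',s)[:2])
```

```text
top [(0.93, [0.583, -0.282, 0.079], [418, 185])]
(424, 180) [51. 58. 65.]
(395, 186) [52. 59. 65.]
[ 13  20  58  17 177] [415.14124294 178.28813559] [ 0.5964 -0.2622  0.121 ]
[ 29  32  13  12 112] [394.94642857 187.61607143] [ 0.5682 -0.2045  0.121 ]
[(0.68, [0.494, 0.438, 0.017], [177, 213])] []
wrist [(0.75, [0.582, -0.285, 0.085], [510, 176])]
(538, 192) [68. 76. 82.]
(557, 94) [66. 73. 79.]
[] [(0.57, [0.517, -0.407, 0.004], [396, 238])]
```

The cap shows at its upright position in both views, so I hand the job in.

```bash
python3 -c "
from h import *
print(workorder.sign_off())"
```

```text
the job is handed in; nothing more can be done
None
```

The job is handed in: both stoppered vials are in the culture rack, both open vials are in the wash rack and the bottle is in the tray's free half, after about 34 s of robot time; I viewed 15 pictures, one over the limit of 14, so I checked the bottle's final position by numbers only.

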